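# Cross-stack the resin curing trays

## Robot

A 7-joint arm with a two-finger parallel gripper is mounted at the origin on the work surface. World frame = base frame: x ahead of the robot, y to its left, z up, the work surface at z = 0. Lengths are in m, angles in degrees, forces in N, time in s.
With the tool pointing down it reaches from about 0.425 to 0.875 m from the base axis. Payload 4.7 kg.
Tool frame: the origin (TCP) lies between the finger pads; the fingertips stand 8 mm ahead of it and the grasp point (between the pads) lies 11 mm behind it; z points along the fingers, y is the line along which they close (so a half turn about z gives the same grasp; the last joint's range is limited). The gripper opens to 87 mm and grips with 3 to 60 N. Pads are 19 mm wide; open, the fingers measure 117 mm over their backs; the gripper's body (75 mm by 190 mm) begins 51 mm behind the grasp point.
Start: joints at [69.219, 18.392, -4.016, 83.108, 1.295, 78.541, -3.26], TCP at [0.239, -0.604, 0.231] pointing down, gripper open.
Joint ranges: [-163.93, 163.93], [-17.29, 119.83], [-79.2, 71.16], [3.27, 140.29], [-89.18, 269.18], [5.43, 117.66], [-154.24, 154.24]. Speed limits (degrees/s): [147.25, 147.25, 180, 180, 180, 180, 180].

## Interface

Orientations are given as [roll, pitch, yaw] about the fixed x, y, z axes, in that order (R = Rz(yaw) Ry(pitch) Rx(roll)).
In Python, from cell import env, viewer gives the robot as it stands. The module is installed in compiled form; this text tells all that it offers.
- The arm moves only by the tool arm_command, never from a script. Its argument "series" is a list of rows, each a list of 2 entries, a list of its own where there are three numbers: the shift along the tool's x, y, z in mm, then the turn about the tool's z in rad. A call has exactly 5 rows; each row is the pose to reach, as a shift and turn from the pose commanded when the call began, along the tool's axes at that moment; what a row does not reach only later rows make up. A row lasts 1/10 s, in which the tool goes at most 50 mm and 8.59 degrees, less where a joint would pass 70% of its speed; a pose out of reach is approached as far as the arm can. A call with a gripper value outside its range is refused whole. "grip" is the gripper command: -1 is fully open, 1 is shut, values between are in proportion, set as the call begins (left out, the last holds). The fingers move at their own pace and stop on an object; "grip_force" is the grip in N (left out, the last holds). Time passes only in rows, so rows that repeat a pose let the fingers close, or fill a call up. It gives the time, the measured TCP pose, the force, the opening and the grip force at its end, in the units of the state.
- env.get_obs(): the state, without advancing time (a new reading comes with each control period).
- viewer.read_camera(name): name is "scene" or "top" or "wrist"; returns (picture, depth): 480x640x3 uint8, blue, green, red; 480x640 float32, m along the optical axis (not along the pixel's ray), 0 where there is no reading.
- viewer.calibration(name): a dict with "K" (3x3 intrinsics, pixels), "T" (4x4, takes a point from camera to world coordinates); the wrist camera has in their place "hand_eye" (4x4, takes a point from camera to tool coordinates, whose origin is the TCP and whose axes are the flange's). Camera axes: x right, y up, looking along -z (the intrinsics and any distortion apply to the point x, -y, -z); pixel columns grow to the right and rows downward; lengths in m; the calibration is good to about 2 mm. A picture is of the moment at which its call begins: read the wrist's pose just before it. calibration takes no time and is no camera call.
- env.sign_off(): hands the job in; it is judged then, once.
The state is a dict: "time_s": time; "qpos": joint angles; "joint_velocities": joint speeds; "effort": joint torques, N m; "tool_pos": TCP position; "tool_rot": TCP orientation; "force": force on the tool from outside, world axes, zero at the start; "wrist_torque": the same for the moment, N m; "grip_width": finger opening in m; "grasp_force": force on a finger pad.
Only numpy, scipy, OpenCV 4.12 (cv2) and the standard library are available. Lean on these libraries where they do the work, as an engineer would, in place of code of your own. Each camera call takes 0.05 s, during which the arm holds its last target. There are 200 camera calls.

## Task

Stack the fresh castings to cure on the levelling board, lengthwise with it: the tray of cubes in the middle of the board, then the tray of domes, then the tray of rings, and the dust cover last. Stagger them so that every tray stays open to the air at one end: the domes and the cover sit 35 mm towards the bubble level, the rings directly over the cubes, all with their long sides in line. Set each one down rather than dropping it, and leave the empty tray, the pigment bottle and the mixing cup where they are.

Things in the scene. Friction and masses are not known exactly. Their poses are not given: they have to be found in the camera images.
- tray_cubes_c (a point): Loaded curing tray: white plastic tray, 130 long (its x) x 56 wide (its y) x 30 mm high, 4 mm walls and floor, flat underside; in it, below the rim and stuck fast, a row of three square clear resin cubes, 24 mm wide. About 0.15 kg. Point: the tray's centre, half-way up (15 mm over its underside); z up. It lies loose on the table; either end may point either way. 
- tray_domes_c (a point): Loaded curing tray: white plastic tray, 130 long (its x) x 56 wide (its y) x 30 mm high, 4 mm walls and floor, flat underside; in it, below the rim and stuck fast, two large round clear resin domes, 42 mm across. About 0.13 kg. Point: the tray's centre, half-way up (15 mm over its underside); z up. It lies loose on the table; either end may point either way. 
- tray_rings_c (a point): Loaded curing tray: white plastic tray, 130 long (its x) x 56 wide (its y) x 30 mm high, 4 mm walls and floor, flat underside; in it, low down and stuck fast, two resin rings, 44 mm across with a 26 mm hole. About 0.09 kg. Point: the tray's centre, half-way up (15 mm over its underside); z up. It lies loose on the table; either end may point either way. 
- cover_grip (a point): Dust cover for a tray: flat grey plastic plate, 130 (x) x 56 (y) x 6 mm, flat underside, with a wooden bar handle on top, 56 long (x) x 12 wide (y) x 24 mm high, in the middle. About 0.09 kg. Point: centre of the handle, 18 mm over the plate's underside (total height 30 mm); z up.
- board_top (a point): Levelling board: dark wooden board on three screw feet, fixed, 200 long (x) x 72 wide (y), its top 20 mm over the table. Point: centre of the board's top face; x along its length (either end may carry the level), z up.
- level: Small round bubble level: aluminium ring 20 mm across, 5 mm high, green vial with a white bubble, fixed on the board's top 88 mm from its centre, at one end (a black rectangular thermometer, 18 x 26 x 4 mm, is at the other end, also 88 mm from the centre). Origin: centre of its underside, on the board's top face.
- tray_empty_c (a point): Empty tray of the same kind, 130 x 56 x 30 mm, nothing in it; not needed. Point: its centre, half-way up.
- pigment: Amber dropper bottle standing on the table, 25 mm across, 77 mm high; not needed. Origin: centre of its underside.
- cup: Small white mixing cup standing on the table, 32 mm across the rim, 36 mm high; not needed. Origin: centre of its underside.
Not all that is in view belongs to the job. Leave any pink look-alike of the part that bears tray_rings_c alone.

How it is judged:
By the outcome, as a careful person would: the job done as asked, in the order asked, and still so for the second after the job is handed in, with the robot touching nothing.
It also fails if it takes over 115 s, if anything falls off the work surface, if the arm or the gripper's body presses on something with over 40 N, if the wrist force passes 120 N, or if a joint passes its speed limit or range.

## Working session

There is one attempt and no reset: what is moved stays moved. The work goes in short steps, Python scripts to look and compute and a tool call to move; the robot and the scene stay as the last step left them, time stands still between calls to the robot, and variables do not carry over. Pictures are saved under pics/ and viewed, at most 14 in all, crops included, and the job is handed in when it is done.

Besides the shell and the picture viewer there is one more tool, called after "Request:" in YAML: its name, and indented under it one key for each argument. arm_command: Moves the arm, as the interface text tells. Its arguments: {"type":"object","properties":{"series":{"type":"array"},"grip":{"type":"number"},"grip_force":{"type":"number"}},"required":["series"]}

```bash
mkdir -p pics; ls
python3 - <<'E'
from cell import env, viewer
import cv2,numpy as np
o=env.get_obs();print(o)
for n in("scene","top"):
    p,d=viewer.read_camera(n);cv2.imwrite(f"pics/{n}0.png",p);np.save(f"pics/{n}0.npy",d)
    c=viewer.calibration(n);print(n,c)
print(viewer.calibration("wrist"))
E
```

```text
pics
{'time_s': 0.0, 'qpos': array([69.21911472, 18.44099715, -4.01590767, 83.17492237,  1.29683414,
       78.5400519 , -3.26006698]), 'joint_velocities': array([0.07623283, 0.03975658, 0.00747487, 0.01977281, 0.06301026,
       0.00578843, 0.03025376]), 'effort': array([-1.95678736e-04, -4.91286349e+01, -4.03940147e-01, -3.12532282e+01,
       -6.39695465e-02,  4.37951228e-02,  1.73227936e-04]), 'tool_pos': array([ 0.23891223, -0.60392529,  0.22943942]), 'tool_rot': array([-1.79889375e+02,  7.37026722e-03,  2.15912987e+01]), 'force': array([ 0.26354858, -0.27368067,  0.34983397]), 'wrist_torque': array([0.06559284, 0.01443485, 0.00559223]), 'grasp_force': 0.0, 'grip_width': 0.08723728997937939}
scene {'K': array([[458.43969175,   0.        , 321.07669985],
       [  0.        , 458.43969175, 247.17067598],
       [  0.        ,   0.        ,   1.        ]]), 'T': array([[ 0.6162446 , -0.6590623 ,  0.43113743,  0.82750581],
       [ 0.78754568,  0.5183324 , -0.33332165, -0.39388398],
       [-0.00379276,  0.54494809,  0.83846121,  0.73978811],
       [ 0.        ,  0.        ,  0.  
[... 350 characters left out ...]
1973030e-01],
       [-2.65152346e-02,  1.89979881e-01,  9.81429869e-01,
         1.15787924e+00],
       [ 0.00000000e+00,  0.00000000e+00,  0.00000000e+00,
         1.00000000e+00]])}
{'K': array([[403.00856336,   0.        , 322.2250039 ],
       [  0.        , 403.00856336, 243.6720045 ],
       [  0.        ,   0.        ,   1.        ]]), 'hand_eye': array([[-6.89762357e-05,  9.56690554e-01,  2.91106818e-01,
         7.94621534e-02],
       [ 9.99999916e-01, -5.18276566e-05,  4.07270637e-04,
        -7.65308656e-04],
       [ 4.04719356e-04,  2.91106822e-01, -9.56690469e-01,
        -1.53158091e-01],
       [ 0.00000000e+00,  0.00000000e+00,  0.00000000e+00,
         1.00000000e+00]])}
```

View pics/top0.png

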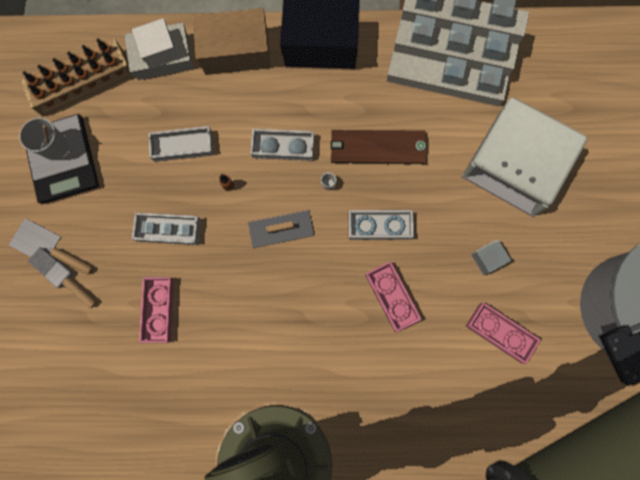

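View pics/scene0.png

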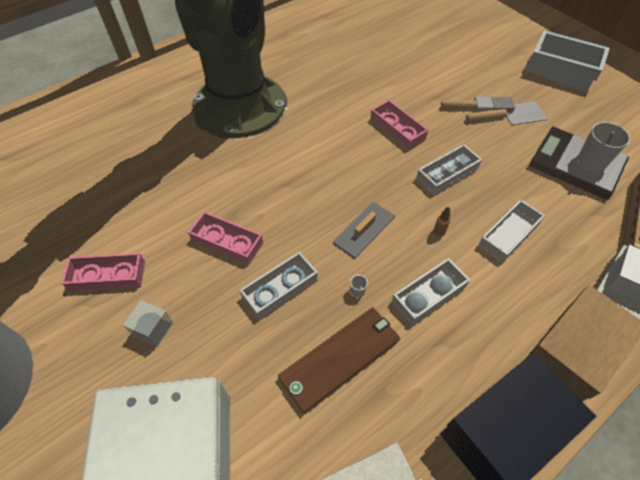

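Top view: cubes tray (165,228), domes tray (283,145), white rings tray (381,224), and cover (281,229). The board is at (378,147), with the green level at its right end (420,145) and the thermometer at its left (337,145). The empty tray (180,143), bottle (226,182) and cup (330,180) must stay put. The pink ring trays (156,311), (394,297) and (504,332) are the look-alikes, so the only candidate for rings is the white tray at (381,224).

```bash
cat > h.py <<'E'
import numpy as np,cv2
from cell import env,viewer
from scipy.spatial.transform import Rotation as R
def cam(n):
    c=viewer.calibration(n)
    if n=="wrist":
        o=env.get_obs();T=np.eye(4);T[:3,:3]=R.from_euler('xyz',o['tool_rot'],degrees=True).as_matrix();T[:3,3]=o['tool_pos']
        c['T']=T@c['hand_eye']
    p,d=viewer.read_camera(n);return p,d,c['K'],c['T']
def cloud(d,K,T):
    v,u=np.mgrid[:480,:640];P=np.stack([(u-K[0,2])/K[0,0]*d,-(v-K[1,2])/K[1,1]*d,-d],-1)
    W=P@T[:3,:3].T+T[:3,3];W[d==0]=np.nan;return W
def rect(W,m):
    """oriented rectangle of world points in mask: centre, yaw of the long side (-90..90], sizes, median z"""
    m=cv2.morphologyEx(m.astype(np.uint8),cv2.MORPH_OPEN,np.ones((2,2)))
    n,l,s,_=cv2.connectedComponentsWithStats(m,connectivity=8)
    q=W[l==1+np.argmax(s[1:,4])];c,(a,b),t=cv2.minAreaRect((q[:,:2]*1000).astype(np.float32))
    if a<b:a,b,t=b,a,t+90
    return np.round(c,1),round((t+90)%180-90+ (180 if (t+90)%180-90<0 else 0),1),round(a,1),round(b,1),round(float(np.median(q[:,2]))*1000,1)
E
python3 - <<'E'
from h import *
p=cv2.imread('pics/top0.png');d=np.load('pics/top0.npy');c=viewer.calibration('top')
W=cloud(d,c['K'],c['T'])
for n,(u,v),lo in[('cubes',(165,228),.02),('domes',(283,145),.02),('rings',(381,224),.02),('cover',(281,229),.003),('handle',(281,229),.02),('board',(378,147),.012),('empty',(180,143),.02)]:
    r=np.zeros((480,640),bool);r[v-26:v+27,u-54:u+54]=1
    if n!='board' : r[:,:u-42]=0;r[:,u+43:]=0
    print(n,rect(W,r&(W[...,2]>lo)&(W[...,2]<.045)))
for n,u,v in[('level',420,145),('therm',337,145),('table',230,260),('cubetop',165,228),('cup',330,180),('bottle',227,180)]:print(n,np.round(W[v,u]*1000,1))
cr=p[90:250,120:450];cv2.imwrite('pics/c1.png',cv2.resize(cr,None,fx=2.4,fy=2.4,interpolation=2))
E
```

```text
cubes (array([463.9, 229.8]), 86.5, 130.3, 55.7, nan)
domes (array([646.4,  -8.7]), 86.6, 129.4, 58.6, nan)
rings (array([ 461.7, -219. ]), 102.4, 143.1, 52.2, nan)
cover (array([464.3,  -7.3]), 101.4, 129.8, 55.7, nan)
handle (array([464.8,  -7.2]), 105.3, 55.4, 13.3, 28.1)
board (array([nan, nan]), 0.0, 0.0, 0.0, nan)
empty (array([648.7, 208.2]), 96.2, 130.3, 57.3, 24.3)
level [ 638.5 -298.7   22.6]
therm [ 639.1 -124.5   25.7]
table [399.3  98.3   3.1]
cubetop [463.4 231.1  23.7]
cup [ 570.5 -109.3   -0. ]
bottle [557.5 100.6  49.7]
```

View pics/c1.png

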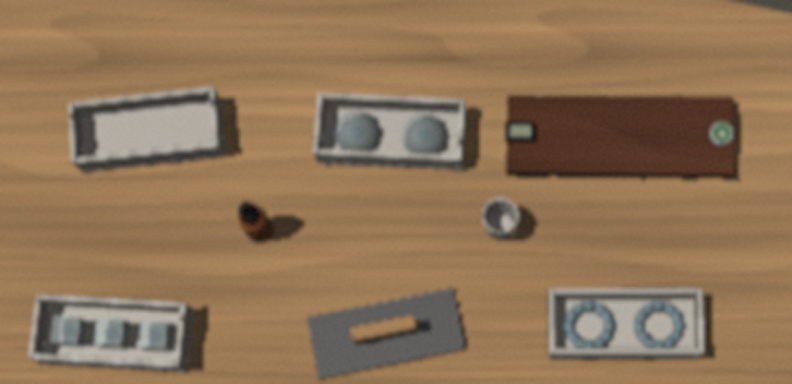

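Request:
arm_command:
  series:
    - [[37,-23,0],-0.12]
    - [[74,-46,0],-0.24]
    - [[112,-70,0],-0.36]
    - [[149,-93,0],-0.48]
    - [[187,-117,0],-0.6]
  grip: -1
  grip_force: 25

```text
time_s: 0.6
tool_pos: [0.3705, -0.4252, 0.2302]
tool_rot: [-180.0, 0.0, 56.2]
force: [0.9, 0.2, 0.3]
grip_width: 0.0869
grasp_force: 0.0
```

```bash
cat > go.py <<'E'
import sys
from h import *
o=env.get_obs();r=R.from_euler('xyz',o['tool_rot'],degrees=True)
x,y,z,yaw=map(float,sys.argv[1:5])
print(o['time_s'],np.round(o['tool_pos']*1000,1),np.round(o['tool_rot'],1),'w',round(o['grip_width']*1000,1),'F',np.round(o['force'],1))
d=np.array([x,y,z])-o['tool_pos']*1000
t=R.from_euler('z',o['tool_rot'][2],degrees=True)*R.from_euler('x',180,degrees=True)
print('shift',np.round(t.inv().apply(d),1),'turn',round(-np.deg2rad((yaw-o['tool_rot'][2]+180)%360-180),3),'dist',round(np.linalg.norm(d)))
E
python3 go.py 500 -230 230 90
```

```text
0.6 [ 370.5 -425.2  230.2] [-180.     0.    56.2] w 86.9 F [0.9 0.2 0.3]
shift [ 2.343e+02 -9.000e-01  2.000e-01] turn -0.589 dist 234
```

Request:
arm_command:
  series:
    - [[48,0,-4],-0.12]
    - [[96,0,-8],-0.24]
    - [[144,0,-12],-0.36]
    - [[192,0,-16],-0.48]
    - [[235,0,-20],-0.589]

```text
time_s: 1.1
tool_pos: [0.5024, -0.2296, 0.2505]
tool_rot: [-180.0, -0.0, 90.0]
force: [-0.0, 0.1, -0.2]
grip_width: 0.087
grasp_force: 0.0
```

Request:
arm_command:
  series:
    - [[20,20,0],0]
    - [[40,40,0],0]
    - [[40,50,0],0]
    - [[40,50,0],0]
    - [[40,50,0],0]

```text
time_s: 1.6
tool_pos: [0.5507, -0.1941, 0.2499]
tool_rot: [-179.9, 0.0, 89.6]
force: [-0.2, -0.5, -0.3]
grip_width: 0.0869
grasp_force: 0.0
```

Run:
```python
from h import *
print(env.get_obs()['tool_pos'],env.get_obs()['tool_rot'])
p,d,K,T=cam('wrist');np.savez('pics/w1.npz',p=p,d=d,K=K,T=T);cv2.imwrite('pics/w1.png',p)
W=cloud(d,K,T);print(np.nanpercentile(W[...,2],[5,25,50,75]))
```

```text
[ 0.55072193 -0.194053    0.24991826] [-1.79903370e+02  2.23041153e-02  8.95961060e+01]
[-2.15597622e-03 -1.12938005e-03  2.78308191e-04  3.18782500e-01]
```

View pics/w1.png

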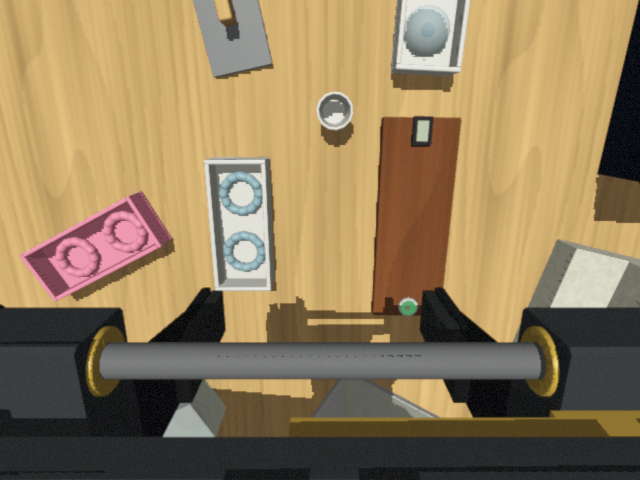

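Wrist view: white rings tray (238,225) next to the board (415,215), with the level at (408,307) and the thermometer at (422,131). The pink look-alike is at (97,245).

```bash
python3 - <<'E'
from h import *
a=np.load('pics/w1.npz');p,d,K,T=[a[k] for k in'pdKT'];W=cloud(d,K,T);Z=np.nan_to_num(W[...,2],nan=-1)
def px(z,u,v):
    r=T[:3,:3]@[(u-K[0,2])/K[0,0],-(v-K[1,2])/K[1,1],-1];return np.round((T[:3,3]+r*(z-T[2,3])/r[2])*1000,1)
def box(u0,v0,u1,v1):
    m=np.zeros((480,640),bool);m[v0:v1,u0:u1]=1;return m
print('board',rect(W,box(360,100,475,320)&(Z>.013)&(Z<.022)))
print('rings',rect(W,box(195,145,280,300)&(Z>.022)&(Z<.04)))
print('level',px(.025,408,307),'th',px(.024,422,131))
h=cv2.cvtColor(p,cv2.COLOR_BGR2HSV)
# board by colour, corners cast onto its top plane
m=((h[...,0]<12)&(h[...,1]>120)&(h[...,2]<150)&box(360,105,475,318)).astype(np.uint8)
m=cv2.morphologyEx(m,cv2.MORPH_CLOSE,np.ones((25,25)))
q=np.argwhere(m)[:,::-1];P=np.array([px(.02,*x) for x in q]);print(cv2.minAreaRect(P[:,:2].astype(np.float32)))
m=((h[...,1]<40)&(h[...,2]>150)&box(195,145,280,300)).astype(np.uint8)
m=cv2.morphologyEx(m,cv2.MORPH_OPEN,np.ones((2,2)))
q=np.argwhere(m)[:,::-1];P=np.array([px(.03,*x) for x in q]);print(cv2.minAreaRect(P[:,:2].astype(np.float32)))
E
python3 go.py 550 -10 230 90
```

```text
board (array([ 637.5, -216.3]), 88.8, 209.1, 89.6, nan)
rings (array([ 474.2, -218.4]), 88.6, 144.0, 61.6, nan)
level [ 636.8 -297.    25. ] th [ 640.1 -122.6   24. ]
((637.3568725585938, -209.5235137939453), (196.6742401123047, 70.76821899414062), 88.98638153076172)
((470.1115417480469, -210.45143127441406), (131.1708984375, 55.92695236206055), 89.62275695800781)
1.65 [ 550.6 -194.2  250.1] [-179.9    0.    89.6] w 87.1 F [-0.5 -0.4  0.2]
shift [184.2  -2.   20.1] turn -0.008 dist 185
```

Request:
arm_command:
  series:
    - [[38,-4,0],0]
    - [[76,-8,0],0]
    - [[114,-12,0],0]
    - [[152,-15,0],0]
    - [[190,-18,0],0]

```text
time_s: 2.15
tool_pos: [0.5339, -0.0027, 0.2507]
tool_rot: [180.0, 0.1, 89.5]
force: [0.8, 0.8, 0.7]
grip_width: 0.0869
grasp_force: 0.0
```

Run:
```python
from h import *
p,d,K,T=cam('wrist');np.savez('pics/w2.npz',p=p,d=d,K=K,T=T);cv2.imwrite('pics/w2.png',p);print(T[:3,3],env.get_obs()['tool_pos'])
```

```text
[0.53375756 0.07797486 0.40373667] [0.53314649 0.0062065  0.25113414]
```

Request:
arm_command:
  series:
    - [[40,-10,0],0]
    - [[80,-20,0],0]
    - [[120,-30,0],0]
    - [[160,-40,0],0]
    - [[200,-50,0],0]

```text
time_s: 2.7
tool_pos: [0.4854, 0.1975, 0.2507]
tool_rot: [180.0, 0.1, 89.5]
force: [0.4, -0.5, 0.1]
grip_width: 0.0872
grasp_force: 0.0
```

Request:
arm_command:
  series:
    - [[0,0,0],0]
    - [[0,0,0],0]
    - [[0,0,0],0]
    - [[0,0,0],0]
    - [[0,0,0],0]

```text
time_s: 3.2
tool_pos: [0.4862, 0.1965, 0.2504]
tool_rot: [-180.0, 0.0, 89.6]
force: [-0.1, 1.2, -1.3]
grip_width: 0.0869
grasp_force: 0.0
```

Run:
```python
from h import *
p,d,K,T=cam('wrist');np.savez('pics/w3.npz',p=p,d=d,K=K,T=T);print(T[:3,3],env.get_obs()['tool_pos'])
q=cv2.imread('pics/w2.png');cv2.imwrite('pics/w23.png',cv2.resize(np.hstack([q,p]),(800,300),interpolation=3))
```

```text
[0.48604879 0.27703093 0.40352583] [0.48604143 0.19684141 0.25043865]
```

View pics/w23.png

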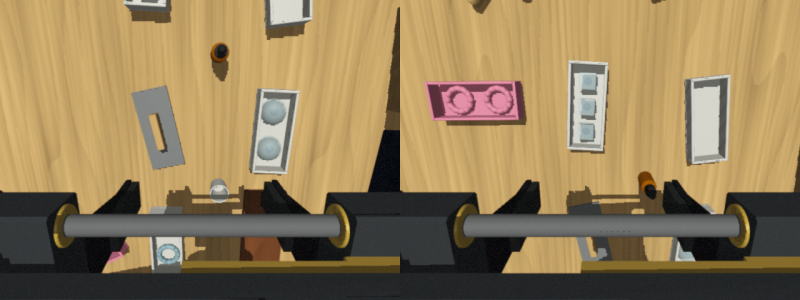

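Left: cover (158,128) and domes tray (275,131). Right: cubes tray (588,106) beside the empty tray (708,120) and pink tray (475,101). These are montage pixels, which are 0.625 of full size.

```bash
cat >> h.py <<'E'
def cast(K,T,z,q):
    r=np.c_[(q[:,0]-K[0,2])/K[0,0],-(q[:,1]-K[1,2])/K[1,1],-np.ones(len(q))]@T[:3,:3].T
    return T[:3,3]+r*((z-T[2,3])/r[:,2])[:,None]
def find(p,K,T,b,z,lo,hi=255,op=2,smax=45):
    """rectangle of grey/white pixels lo..hi in box b, cast onto height z: mm, deg"""
    h=cv2.cvtColor(p,cv2.COLOR_BGR2HSV);u0,v0,u1,v1=b;m=np.zeros((480,640),np.uint8)
    m[v0:v1,u0:u1]=((h[...,1]<smax)&(h[...,2]>=lo)&(h[...,2]<=hi))[v0:v1,u0:u1]
    m=cv2.morphologyEx(m,cv2.MORPH_OPEN,np.ones((op,op)))
    q=np.argwhere(m)[:,::-1].astype(float)
    c,(a,e),t=cv2.minAreaRect((cast(K,T,z,q)[:,:2]*1000).astype(np.float32))
    if a<e:a,e,t=e,a,t+90
    return np.round(c,1),round(t%180,1),round(a,1),round(e,1)
E
python3 - <<'E'
from h import *
for f,n,b,z,lo,hi in[('w3','cubes',(262,85,342,250),.03,150,255),('w2','domes',(395,135,485,285),.03,150,255),('w2','cover',(200,125,305,280),.006,70,150)]:
    a=np.load(f'pics/{f}.npz');print(n,find(a['p'],a['K'],a['T'],b,z,lo,hi))
E
python3 go.py 463 230 60 86.5
```

```text
cubes (array([464.1, 231.3]), 86.4, 129.5, 55.6)
domes (array([644.7,  -7.6]), 87.0, 130.4, 55.9)
cover (array([465.8,  -5.4]), 101.5, 129.1, 55.2)
3.25 [486.  196.8 250.4] [-180.     0.    89.6] w 87.1 F [-0.1  0.3 -0.8]
shift [ 33.  -23.3 190.4] turn 0.054 dist 195
```

Request:
arm_command:
  series:
    - [[8,-6,35],0.013]
    - [[17,-11,75],0.027]
    - [[26,-17,115],0.04]
    - [[34.3,-22.3,155],0.055]
    - [[34.3,-22.3,185],0.055]

```text
time_s: 3.75
tool_pos: [0.4618, 0.2328, 0.0632]
tool_rot: [-179.9, 0.0, 86.6]
force: [-0.7, -1.1, -0.4]
grip_width: 0.0868
grasp_force: 0.0
```

Request:
arm_command:
  series:
    - [[0,0,20],0]
    - [[0,0,38],0]
    - [[0,0,48],0]
    - [[0,0,52],0]
    - [[0,0,52],0]

```text
time_s: 4.25
tool_pos: [0.4636, 0.2323, 0.0135]
tool_rot: [-180.0, 0.0, 86.5]
force: [-0.0, 0.2, 0.3]
grip_width: 0.0873
grasp_force: 0.0
```

```bash
python3 go.py 464.1 231.3 13 86.4
```

```text
4.25 [463.6 232.3  13.5] [-180.     0.    86.5] w 87.3 F [-0.   0.2  0.3]
shift [-1.   0.5  0.5] turn 0.003 dist 1
```

Request:
arm_command:
  series:
    - [[-1,0,0],0]
    - [[-1,0,0],0]
    - [[-1,0,0],0]
    - [[-1,0,0],0]
    - [[-1,0,0],0]
  grip: 1
  grip_force: 25

```text
time_s: 4.75
tool_pos: [0.4637, 0.2314, 0.0138]
tool_rot: [180.0, 0.0, 86.6]
force: [-0.5, -0.4, 2.2]
grip_width: 0.0555
grasp_force: 25.0
```

Request:
arm_command:
  series:
    - [[0,0,0],0]
    - [[0,0,0],0]
    - [[0,0,-5],0]
    - [[0,0,-15],0]
    - [[0,0,-30],0]

```text
time_s: 5.25
tool_pos: [0.4626, 0.2312, 0.0437]
tool_rot: [-179.9, 0.0, 86.6]
force: [-0.4, -0.3, -0.8]
grip_width: 0.056
grasp_force: 25.0
```

```bash
python3 go.py 638 -209.6 130 89
```

```text
5.25 [462.6 231.2  43.7] [-179.9    0.    86.6] w 56.0 F [-0.4 -0.3 -0.8]
shift [-429.5  201.3  -86.3] turn -0.042 dist 482
```

Request:
arm_command:
  series:
    - [[0,0,-20],-0.01]
    - [[0,0,-45],-0.02]
    - [[0,0,-70],-0.03]
    - [[0,0,-90],-0.04]
    - [[0,0,-96],-0.042]

```text
time_s: 5.75
tool_pos: [0.4648, 0.2324, 0.1428]
tool_rot: [179.7, -0.1, 89.0]
force: [0.4, 0.1, -1.8]
grip_width: 0.0558
grasp_force: 25.0
```

Request:
arm_command:
  series:
    - [[-20,10,0],0]
    - [[-50,25,0],0]
    - [[-85,40,0],0]
    - [[-120,56,0],0]
    - [[-155,73,0],0]

```text
time_s: 6.25
tool_pos: [0.5336, 0.0737, 0.1394]
tool_rot: [-180.0, 0.0, 89.0]
force: [0.5, 0.2, -1.4]
grip_width: 0.0555
grasp_force: 25.0
```

Request:
arm_command:
  series:
    - [[-35,17,0],0]
    - [[-70,33,0],0]
    - [[-105,49,0],0]
    - [[-140,65,0],0]
    - [[-175,81,0],0]

```text
time_s: 6.75
tool_pos: [0.6115, -0.1027, 0.1392]
tool_rot: [-180.0, -0.0, 89.0]
force: [0.3, 0.1, -1.3]
grip_width: 0.0559
grasp_force: 25.0
```

Request:
arm_command:
  series:
    - [[-35,17,0],0]
    - [[-65,32,0],0]
    - [[-85,40,0],0]
    - [[-93,43,0],0]
    - [[-93,43,0],0]

```text
time_s: 7.25
tool_pos: [0.6523, -0.1961, 0.1388]
tool_rot: [-179.9, -0.0, 88.9]
force: [0.6, 0.3, -0.5]
grip_width: 0.056
grasp_force: 25.0
```

```bash
python3 go.py 638 -209.6 34 89
```

```text
7.25 [ 652.3 -196.1  138.8] [-179.9   -0.    88.9] w 56.0 F [ 0.6  0.3 -0.5]
shift [-13.8 -14.1 104.8] turn -0.003 dist 107
```

Request:
arm_command:
  series:
    - [[-5,-5,0],0]
    - [[-13.8,-14.1,15],0]
    - [[-13.8,-14.1,40],0]
    - [[-13.8,-14.1,65],0]
    - [[-13.8,-14.1,85],0]

```text
time_s: 7.75
tool_pos: [0.6373, -0.2067, 0.0536]
tool_rot: [-179.9, -0.0, 89.1]
force: [-0.5, 0.5, -2.4]
grip_width: 0.0558
grasp_force: 25.0
```

Request:
arm_command:
  series:
    - [[0,0,3],0]
    - [[0,0,6],0]
    - [[0,0,9],0]
    - [[0,0,12],0]
    - [[0,0,15],0]

```text
time_s: 8.25
tool_pos: [0.6391, -0.2087, 0.0404]
tool_rot: [179.9, 0.0, 89.0]
force: [0.2, -0.5, -2.4]
grip_width: 0.0558
grasp_force: 25.0
```

```bash
python3 go.py 638 -209.6 34 89
```

```text
8.25 [ 639.1 -208.7   40.4] [179.9   0.   89. ] w 55.8 F [ 0.2 -0.5 -2.4]
shift [-0.9 -1.1  6.4] turn -0.001 dist 7
```

Request:
arm_command:
  series:
    - [[-0.6,-0.6,2],0]
    - [[-0.6,-0.6,3],0]
    - [[-0.6,-0.6,4],0]
    - [[-0.6,-0.6,5],0]
    - [[-0.6,-0.6,5.5],0]

```text
time_s: 8.75
tool_pos: [0.6379, -0.2092, 0.034]
tool_rot: [-180.0, 0.0, 89.0]
force: [1.4, -0.5, -0.5]
grip_width: 0.0558
grasp_force: 25.0
```

Request:
arm_command:
  series:
    - [[0,0,0.3],0]
    - [[0,0,0.6],0]
    - [[0,0,0.8],0]
    - [[0,0,0.8],0]
    - [[0,0,0.8],0]

```text
time_s: 9.25
tool_pos: [0.6378, -0.2092, 0.0338]
tool_rot: [-180.0, 0.0, 89.0]
force: [-3.4, 1.2, 6.1]
grip_width: 0.0555
grasp_force: 25.0
```

Request:
arm_command:
  series:
    - [[0,0,0],0]
    - [[0,0,0],0]
    - [[0,0,0],0]
    - [[0,0,0],0]
    - [[0,0,0],0]
  grip: -1

```text
time_s: 9.75
tool_pos: [0.6379, -0.2092, 0.0331]
tool_rot: [180.0, 0.0, 89.0]
force: [-0.3, 0.2, 0.4]
grip_width: 0.0842
grasp_force: 0.0
```

Request:
arm_command:
  series:
    - [[0,0,-20],0]
    - [[0,0,-55],0]
    - [[0,0,-95],0]
    - [[0,0,-135],0]
    - [[0,0,-175],0]

```text
time_s: 10.25
tool_pos: [0.6377, -0.2091, 0.2098]
tool_rot: [180.0, 0.0, 89.0]
force: [0.8, -0.8, 0.1]
grip_width: 0.0872
grasp_force: 0.0
```

Request:
arm_command:
  series:
    - [[-5,-10,-40],0]
    - [[-10,-20,-40],0]
    - [[-10,-30,-40],0]
    - [[-10,-30,-40],0]
    - [[-10,-30,-40],0]

```text
time_s: 10.75
tool_pos: [0.6069, -0.2184, 0.2466]
tool_rot: [-179.9, -0.0, 89.0]
force: [0.4, 0.4, -0.6]
grip_width: 0.087
grasp_force: 0.0
```

Run:
```python
from h import *
o=env.get_obs();print(o['tool_pos'],o['tool_rot'],o['time_s'])
p,d,K,T=cam('wrist');np.savez('pics/w4.npz',p=p,d=d,K=K,T=T);cv2.imwrite('pics/w4.png',p)
```

```text
[ 0.60685932 -0.2183827   0.24657167] [-1.79867344e+02 -4.58718860e-02  8.89676462e+01] 10.75
```

View pics/w4.png

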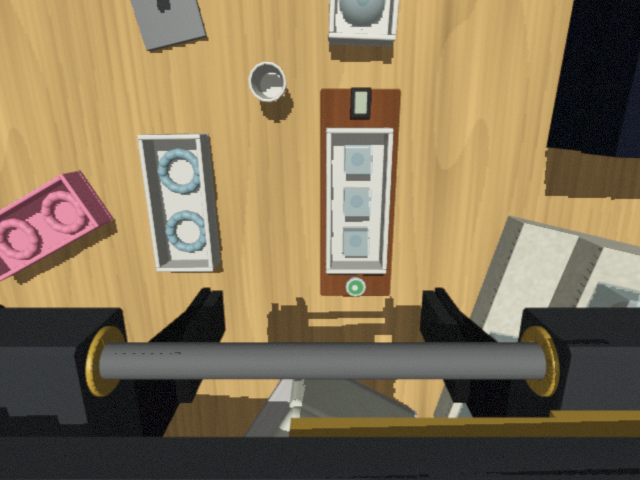

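Cubes tray sits on the board at (359,201), level at (355,287), thermometer at (360,103). Next I measure how well it is centred.

```bash
python3 - <<'E'
from h import *
a=np.load('pics/w4.npz');p,K,T=a['p'],a['K'],a['T']
print('cubes',find(p,K,T,(322,122,398,276),.05,150))
print('rings',find(p,K,T,(130,128,225,278),.03,150))
q=cast(K,T,.0245,np.array([[355.,287],[360,103]]))*1000;print('level,th,mid',q.round(1),q.mean(0).round(1))
h=cv2.cvtColor(p,cv2.COLOR_BGR2HSV);m=np.zeros((480,640),np.uint8);m[82:302,312:408]=((h[...,0]<12)&(h[...,1]>120)&(h[...,2]<150))[82:302,312:408]
m=cv2.morphologyEx(m,cv2.MORPH_OPEN,np.ones((3,3)));print('board',cv2.minAreaRect((cast(K,T,.02,np.argwhere(m)[:,::-1].astype(float))[:,:2]*1000).astype(np.float32)))
E
python3 go.py 644.7 -7.6 90 87
```

```text
cubes (array([ 637.5, -209.1]), 89.0, 129.4, 56.0)
rings (array([ 470.3, -211.6]), 89.8, 130.1, 55.6)
level,th,mid [[ 636.8 -297.6   24.5]
 [ 640.2 -122.8   24.5]] [ 638.5 -210.2   24.5]
board ((628.1216430664062, -212.4207000732422), (190.01638793945312, 11.052947998046875), 86.38298034667969)
10.8 [ 607.2 -218.3  246.7] [-1.799e+02 -1.000e-01  8.900e+01] w 87.2 F [-0.3 -0.6  0.6]
shift [211.3  33.8 156.7] turn 0.035 dist 265
```

Request:
arm_command:
  series:
    - [[38,8,0],0.01]
    - [[78,16,0],0.02]
    - [[118,24,0],0.03]
    - [[155,32,0],0.035]
    - [[180,34,0],0.035]

```text
time_s: 11.3
tool_pos: [0.6452, -0.0346, 0.2471]
tool_rot: [-179.9, -0.1, 87.2]
force: [0.4, -0.1, 0.5]
grip_width: 0.087
grasp_force: 0.0
```

Request:
arm_command:
  series:
    - [[0,0,0],0]
    - [[0,0,0],0]
    - [[0,0,0],0]
    - [[0,0,0],0]
    - [[0,0,0],0]

```text
time_s: 11.8
tool_pos: [0.6449, -0.0408, 0.248]
tool_rot: [-180.0, 0.0, 86.8]
force: [0.4, -0.5, -0.1]
grip_width: 0.0871
grasp_force: 0.0
```

```bash
python3 - <<'E'
from h import *
p,d,K,T=cam('wrist');np.savez('pics/w5.npz',p=p,d=d,K=K,T=T);cv2.imwrite('pics/w5.png',p)
print('domes',find(p,K,T,(280,95,380,270),.03,150))
E
python3 go.py 644.7 -7.6 90 87
```

```text
domes (array([645.4,  -7.9]), 86.9, 129.0, 55.7)
11.85 [644.9 -40.5 248.1] [-180.     0.    86.9] w 87.0 F [-0.   0.5  0.2]
shift [ 32.8  -2.  158.1] turn -0.002 dist 162
```

Request:
arm_command:
  series:
    - [[12,-0.5,35],0]
    - [[24,-1,75],0]
    - [[32.7,-1.5,115],0]
    - [[32.7,-1.5,155],0]
    - [[32.7,-1.5,185],0]

```text
time_s: 12.35
tool_pos: [0.644, -0.0068, 0.0607]
tool_rot: [-179.9, 0.0, 87.0]
force: [0.1, -1.4, 0.7]
grip_width: 0.0869
grasp_force: 0.0
```

Request:
arm_command:
  series:
    - [[0,0,20],0]
    - [[0,0,38],0]
    - [[0,0,47],0]
    - [[0,0,49],0]
    - [[0,0,49],0]

```text
time_s: 12.85
tool_pos: [0.6457, -0.0066, 0.0148]
tool_rot: [179.9, -0.0, 87.0]
force: [-0.5, 0.0, -0.2]
grip_width: 0.087
grasp_force: 0.0
```

```bash
python3 go.py 645.1 -7.8 13.8 87
```

```text
12.85 [645.7  -6.6  14.8] [179.9  -0.   87. ] w 87.0 F [-0.5  0.  -0.2]
shift [-1.3 -0.6  1. ] turn -0.001 dist 2
```

Request:
arm_command:
  series:
    - [[-1,0,1],0]
    - [[-1,0,1],0]
    - [[-1,0,1],0]
    - [[-1,0,1],0]
    - [[-1,0,1],0]

```text
time_s: 13.35
tool_pos: [0.6452, -0.0076, 0.0135]
tool_rot: [180.0, 0.0, 87.0]
force: [0.2, 0.6, 0.4]
grip_width: 0.0874
grasp_force: 0.0
```

Request:
arm_command:
  series:
    - [[0,0,0],0]
    - [[0,0,0],0]
    - [[0,0,0],0]
    - [[0,0,0],0]
    - [[0,0,0],0]
  grip: 1

```text
time_s: 13.85
tool_pos: [0.6451, -0.0076, 0.0132]
tool_rot: [180.0, 0.0, 87.0]
force: [0.4, 0.5, -0.4]
grip_width: 0.0558
grasp_force: 25.0
```

Request:
arm_command:
  series:
    - [[0,0,0],0]
    - [[0,0,0],0]
    - [[0,0,-5],0]
    - [[0,0,-15],0]
    - [[0,0,-35],0]

```text
time_s: 14.35
tool_pos: [0.6438, -0.0076, 0.0476]
tool_rot: [-179.8, 0.0, 87.0]
force: [0.5, -1.0, -0.6]
grip_width: 0.0554
grasp_force: 25.0
```

Request:
arm_command:
  series:
    - [[0,0,-20],-0.01]
    - [[0,0,-45],-0.02]
    - [[0,0,-70],-0.03]
    - [[0,0,-90],-0.035]
    - [[0,0,-95],-0.035]

```text
time_s: 14.85
tool_pos: [0.6468, -0.0072, 0.1468]
tool_rot: [179.7, 0.0, 89.0]
force: [-0.6, -0.3, -2.4]
grip_width: 0.0559
grasp_force: 25.0
```

```bash
python3 go.py 637.2 -244.3 140 89
```

```text
14.85 [646.8  -7.2 146.8] [179.7   0.   89. ] w 55.9 F [-0.6 -0.3 -2.4]
shift [-237.3   -5.3    6.8] turn -0.0 dist 237
```

Request:
arm_command:
  series:
    - [[-20,-1,0],0]
    - [[-50,-2,0],0]
    - [[-85,-3,0],0]
    - [[-120,-4,0],0]
    - [[-155,-5,0],0]

```text
time_s: 15.35
tool_pos: [0.6366, -0.1637, 0.1426]
tool_rot: [-179.9, 0.0, 89.0]
force: [0.3, 1.3, -2.3]
grip_width: 0.056
grasp_force: 25.0
```

Request:
arm_command:
  series:
    - [[-35,0,0],0]
    - [[-60,0,0],0]
    - [[-75,0,0],0]
    - [[-82,0,0],0]
    - [[-82,0,0],0]

```text
time_s: 15.85
tool_pos: [0.6356, -0.2444, 0.1428]
tool_rot: [-180.0, -0.0, 88.9]
force: [-0.2, 1.0, -1.4]
grip_width: 0.0558
grasp_force: 25.0
```

Request:
arm_command:
  series:
    - [[0,0,0],0]
    - [[0,0,0],0]
    - [[0,0,10],0]
    - [[0,0,30],0]
    - [[0,0,55],0]

```text
time_s: 16.35
tool_pos: [0.6367, -0.2438, 0.0883]
tool_rot: [179.9, 0.0, 89.0]
force: [0.1, -0.7, -2.0]
grip_width: 0.0553
grasp_force: 25.0
```

```bash
python3 go.py 637.2 -244.3 63.3 89
```

```text
16.35 [ 636.7 -243.8   88.3] [179.9   0.   89. ] w 55.3 F [ 0.1 -0.7 -2. ]
shift [-0.5  0.6 25. ] turn 0.001 dist 25
```

Request:
arm_command:
  series:
    - [[-0.4,0.6,5],0]
    - [[-0.4,0.6,10],0]
    - [[-0.4,0.6,14],0]
    - [[-0.4,0.6,17],0]
    - [[-0.4,0.6,19],0]

```text
time_s: 16.85
tool_pos: [0.6369, -0.245, 0.0698]
tool_rot: [179.9, 0.0, 89.0]
force: [0.1, -0.8, -2.0]
grip_width: 0.0561
grasp_force: 25.0
```

Request:
arm_command:
  series:
    - [[0,0,1],0]
    - [[0,0,2],0]
    - [[0,0,3],0]
    - [[0,0,4],0]
    - [[0,0,4],0]

```text
time_s: 17.35
tool_pos: [0.6363, -0.2449, 0.0651]
tool_rot: [-180.0, 0.0, 89.0]
force: [0.1, -0.5, -2.4]
grip_width: 0.0553
grasp_force: 25.0
```

```bash
python3 go.py 637.2 -244.3 63.3 89
```

```text
17.35 [ 636.3 -244.9   65.1] [-180.    0.   89.] w 55.3 F [ 0.1 -0.5 -2.4]
shift [0.6 0.9 1.8] turn -0.001 dist 2
```

Request:
arm_command:
  series:
    - [[0.5,0.6,0.5],0]
    - [[0.5,0.6,1],0]
    - [[0.5,0.6,1.5],0]
    - [[0.5,0.6,1.8],0]
    - [[0.5,0.6,1.8],0]

```text
time_s: 17.85
tool_pos: [0.637, -0.2443, 0.0634]
tool_rot: [-180.0, 0.0, 89.0]
force: [0.3, -0.2, -1.5]
grip_width: 0.0558
grasp_force: 25.0
```

```bash
python3 go.py 637.2 -244.3 63.3 89
```

```text
17.85 [ 637.  -244.3   63.4] [-180.    0.   89.] w 55.8 F [ 0.3 -0.2 -1.5]
shift [0.  0.2 0.1] turn -0.0 dist 0
```

Near contact; a bit lower until the force flips.

Request:
arm_command:
  series:
    - [[0,0,0.2],0]
    - [[0,0,0.4],0]
    - [[0,0,0.6],0]
    - [[0,0,0.6],0]
    - [[0,0,0.6],0]

```text
time_s: 18.35
tool_pos: [0.6371, -0.2443, 0.0632]
tool_rot: [180.0, 0.0, 89.0]
force: [-1.5, 0.3, 1.3]
grip_width: 0.0559
grasp_force: 25.0
```

Request:
arm_command:
  series:
    - [[0,0,0],0]
    - [[0,0,0],0]
    - [[0,0,0],0]
    - [[0,0,0],0]
    - [[0,0,0],0]
  grip: -1

```text
time_s: 18.85
tool_pos: [0.6371, -0.2444, 0.0628]
tool_rot: [180.0, 0.0, 89.0]
force: [-0.2, -0.4, -0.3]
grip_width: 0.0844
grasp_force: 0.0
```

Request:
arm_command:
  series:
    - [[0,0,-20],0]
    - [[0,0,-55],0]
    - [[0,0,-95],0]
    - [[0,0,-135],0]
    - [[0,0,-175],0]

```text
time_s: 19.35
tool_pos: [0.6369, -0.2442, 0.2395]
tool_rot: [180.0, 0.0, 89.0]
force: [0.7, -0.4, -0.7]
grip_width: 0.0873
grasp_force: 0.0
```

Request:
arm_command:
  series:
    - [[-5,-30,-30],0]
    - [[-20,-60,-40],0]
    - [[-20,-60,-40],0]
    - [[-20,-60,-40],0]
    - [[-20,-60,-40],0]

```text
time_s: 19.85
tool_pos: [0.577, -0.2625, 0.2771]
tool_rot: [-180.0, -0.1, 89.0]
force: [0.1, 0.0, 0.5]
grip_width: 0.0872
grasp_force: 0.0
```

Run:
```python
from h import *
o=env.get_obs();print(o['tool_pos'],o['tool_rot'],o['time_s'])
p,d,K,T=cam('wrist');np.savez('pics/w6.npz',p=p,d=d,K=K,T=T);cv2.imwrite('pics/w6.png',p)
```

```text
[ 0.5770098  -0.26245293  0.27713299] [-1.79974316e+02 -5.83951141e-02  8.90201866e+01] 19.85
```

View pics/w6.png

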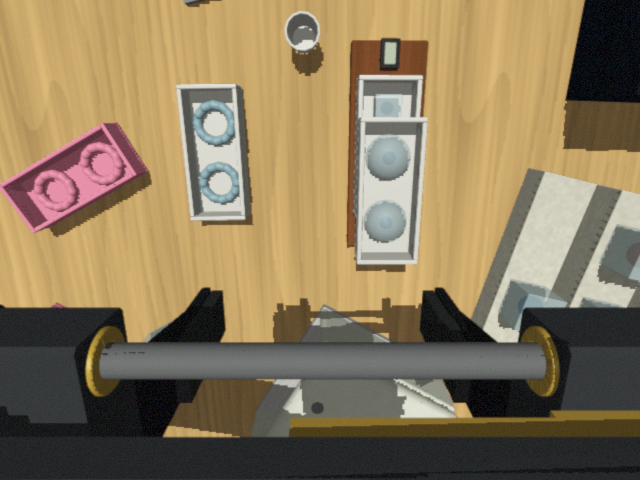

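Domes tray (390,190) is offset over the cubes towards the level, and the cubes' far end at (390,95) is open. The rings tray is undisturbed at (213,152).

```bash
python3 - <<'E'
from h import *
a=np.load('pics/w6.npz');p,K,T=a['p'],a['K'],a['T']
print('domes',find(p,K,T,(350,117,435,268),.08,150))
print('rings',find(p,K,T,(165,75,255,228),.03,150))
print('cubes far edge',cast(K,T,.05,np.array([[390.,75.5]]))*1000, 'domes far',cast(K,T,.08,np.array([[391.,117.5]]))*1000)
E
python3 go.py 470.4 -211.3 90 89.7
```

```text
domes (array([ 636.3, -244.8]), 89.0, 129.5, 55.8)
rings (array([ 470.1, -211.9]), 89.8, 129.3, 55.6)
cubes far edge [[ 637.19938802 -144.30725232   50.        ]] domes far [[ 634.3538317  -179.64915098   80.        ]]
19.9 [ 577.1 -262.2  276.9] [-1.80e+02 -1.00e-01  8.91e+01] w 87.3 F [-0.9  0.6  0.6]
shift [  49.1 -107.5  186.9] turn -0.011 dist 221
```

Request:
arm_command:
  series:
    - [[15,-30,0],0]
    - [[30,-65,10],0]
    - [[45,-95,25],0]
    - [[48.8,-107.7,60],-0.011]
    - [[48.8,-107.7,105],-0.011]

```text
time_s: 20.4
tool_pos: [0.4701, -0.212, 0.1733]
tool_rot: [179.9, 0.2, 89.7]
force: [1.0, -0.5, 0.9]
grip_width: 0.087
grasp_force: 0.0
```

Request:
arm_command:
  series:
    - [[0,0,40],0]
    - [[0,0,75],0]
    - [[0,0,100],0]
    - [[0,0,115],0]
    - [[0,0,115],0]

```text
time_s: 20.9
tool_pos: [0.4688, -0.211, 0.0556]
tool_rot: [-179.8, -0.2, 89.7]
force: [-0.8, 1.2, 0.2]
grip_width: 0.087
grasp_force: 0.0
```

```bash
python3 go.py 470.2 -211.6 13.5 89.7
```

```text
20.9 [ 468.8 -211.    55.6] [-179.8   -0.2   89.7] w 87.0 F [-0.8  1.2  0.2]
shift [-0.5  1.4 42.1] turn -0.0 dist 42
```

Request:
arm_command:
  series:
    - [[-0.4,0.7,20],0]
    - [[-0.4,0.7,35],0]
    - [[-0.4,0.7,42],0]
    - [[-0.4,0.7,42],0]
    - [[-0.4,0.7,42],0]

```text
time_s: 21.4
tool_pos: [0.4711, -0.213, 0.0164]
tool_rot: [180.0, 0.0, 89.6]
force: [-0.3, 0.4, 0.9]
grip_width: 0.0871
grasp_force: 0.0
```

```bash
python3 go.py 470.2 -211.6 13.5 89.7
```

```text
21.4 [ 471.1 -213.    16.4] [180.    0.   89.6] w 87.1 F [-0.3  0.4  0.9]
shift [ 1.4 -0.9  2.9] turn -0.002 dist 3
```

Request:
arm_command:
  series:
    - [[1,-0.8,2.5],0]
    - [[1,-0.8,2.5],0]
    - [[1,-0.8,2.5],0]
    - [[1,-0.8,2.5],0]
    - [[1,-0.8,2.5],0]

```text
time_s: 21.9
tool_pos: [0.4699, -0.212, 0.0135]
tool_rot: [180.0, 0.0, 89.6]
force: [0.1, -1.0, 0.5]
grip_width: 0.087
grasp_force: 0.0
```

Request:
arm_command:
  series:
    - [[0,0,0],0]
    - [[0,0,0],0]
    - [[0,0,0],0]
    - [[0,0,0],0]
    - [[0,0,0],0]
  grip: 1

```text
time_s: 22.4
tool_pos: [0.4698, -0.2119, 0.0134]
tool_rot: [180.0, 0.0, 89.6]
force: [0.7, 0.4, 0.2]
grip_width: 0.0558
grasp_force: 25.0
```

Request:
arm_command:
  series:
    - [[0,0,0],0]
    - [[0,0,0],0]
    - [[0,0,-5],0]
    - [[0,0,-15],0]
    - [[0,0,-35],0]

```text
time_s: 22.9
tool_pos: [0.4687, -0.2114, 0.0481]
tool_rot: [-179.9, -0.1, 89.6]
force: [0.4, 0.1, -2.1]
grip_width: 0.0559
grasp_force: 25.0
```

Request:
arm_command:
  series:
    - [[0,0,-35],0.005]
    - [[0,0,-75],0.01]
    - [[0,0,-105],0.012]
    - [[0,0,-130],0.012]
    - [[0,0,-135],0.012]

```text
time_s: 23.4
tool_pos: [0.4717, -0.2125, 0.1874]
tool_rot: [179.7, 0.2, 88.9]
force: [0.8, 0.2, -0.7]
grip_width: 0.0559
grasp_force: 25.0
```

```bash
python3 go.py 637 -209.3 180 89
```

```text
23.4 [ 471.7 -212.5  187.4] [179.7   0.2  88.9] w 55.9 F [ 0.8  0.2 -0.7]
shift [  6.3 165.2   7.4] turn -0.001 dist 165
```

Request:
arm_command:
  series:
    - [[1,20,0],0]
    - [[3,50,0],0]
    - [[4,85,0],0]
    - [[5,120,0],0]
    - [[6,145,0],0]

```text
time_s: 23.9
tool_pos: [0.6162, -0.2082, 0.182]
tool_rot: [-179.9, -0.1, 88.9]
force: [-0.2, -0.1, -0.0]
grip_width: 0.0557
grasp_force: 25.0
```

Request:
arm_command:
  series:
    - [[0,12,0],0]
    - [[0,20,5],0]
    - [[0,20,20],0]
    - [[0,20,40],0]
    - [[0,20,60],0]

```text
time_s: 24.4
tool_pos: [0.6333, -0.2094, 0.1213]
tool_rot: [-179.9, 0.0, 88.9]
force: [0.7, -0.7, -0.6]
grip_width: 0.0558
grasp_force: 25.0
```

```bash
python3 go.py 637 -209.3 93.4 89
```

```text
24.4 [ 633.3 -209.4  121.3] [-179.9    0.    88.9] w 55.8 F [ 0.7 -0.7 -0.6]
shift [ 0.1  3.7 27.9] turn -0.002 dist 28
```

Request:
arm_command:
  series:
    - [[0,3.5,5],0]
    - [[0,3.5,11],0]
    - [[0,3.5,16],0]
    - [[0,3.5,20],0]
    - [[0,3.5,22],0]

```text
time_s: 24.9
tool_pos: [0.6384, -0.2092, 0.1015]
tool_rot: [180.0, 0.0, 88.9]
force: [0.3, -0.3, -1.0]
grip_width: 0.0561
grasp_force: 25.0
```

Request:
arm_command:
  series:
    - [[0,0,1],0]
    - [[0,0,2],0]
    - [[0,0,3],0]
    - [[0,0,4],0]
    - [[0,0,4],0]

```text
time_s: 25.4
tool_pos: [0.6383, -0.2091, 0.0972]
tool_rot: [-180.0, 0.0, 88.9]
force: [-0.5, -0.1, -0.8]
grip_width: 0.0558
grasp_force: 25.0
```

```bash
python3 go.py 637 -209.3 93.4 89
```

```text
25.4 [ 638.3 -209.1   97.2] [-180.     0.    88.9] w 55.8 F [-0.5 -0.1 -0.8]
shift [-0.2 -1.3  3.8] turn -0.001 dist 4
```

Request:
arm_command:
  series:
    - [[-0.2,-0.9,1],0]
    - [[-0.2,-0.9,2],0]
    - [[-0.2,-0.9,3],0]
    - [[-0.2,-0.9,3.5],0]
    - [[-0.2,-0.9,3.5],0]

```text
time_s: 25.9
tool_pos: [0.6374, -0.2093, 0.0937]
tool_rot: [-180.0, -0.0, 88.9]
force: [-0.6, 0.8, -0.2]
grip_width: 0.0557
grasp_force: 25.0
```

Request:
arm_command:
  series:
    - [[0,0,0.3],0]
    - [[0,0,0.6],0]
    - [[0,0,0.9],0]
    - [[0,0,0.9],0]
    - [[0,0,0.9],0]

```text
time_s: 26.4
tool_pos: [0.6375, -0.2093, 0.0934]
tool_rot: [180.0, 0.0, 88.9]
force: [-1.2, 0.8, 2.5]
grip_width: 0.0557
grasp_force: 25.0
```

Request:
arm_command:
  series:
    - [[0,0,0],0]
    - [[0,0,0],0]
    - [[0,0,0],0]
    - [[0,0,0],0]
    - [[0,0,0],0]
  grip: -1

```text
time_s: 26.9
tool_pos: [0.6375, -0.2093, 0.0928]
tool_rot: [-180.0, -0.0, 88.9]
force: [0.9, 0.8, 0.5]
grip_width: 0.0844
grasp_force: 0.0
```

Request:
arm_command:
  series:
    - [[0,0,-20],0]
    - [[0,0,-55],0]
    - [[0,0,-95],0]
    - [[0,0,-135],0]
    - [[0,0,-175],0]

```text
time_s: 27.4
tool_pos: [0.6373, -0.2092, 0.2696]
tool_rot: [180.0, 0.0, 88.9]
force: [0.3, -0.3, 0.5]
grip_width: 0.0875
grasp_force: 0.0
```

Request:
arm_command:
  series:
    - [[-20,-30,-30],0]
    - [[-45,-50,-35],0]
    - [[-45,-50,-35],0]
    - [[-45,-50,-35],0]
    - [[-45,-50,-35],0]

```text
time_s: 27.9
tool_pos: [0.5869, -0.2522, 0.3024]
tool_rot: [-180.0, -0.1, 89.0]
force: [0.1, 0.1, -0.2]
grip_width: 0.087
grasp_force: 0.0
```

Run:
```python
from h import *
o=env.get_obs();print(o['tool_pos'],o['tool_rot'],o['time_s'])
p,d,K,T=cam('wrist');np.savez('pics/w7.npz',p=p,d=d,K=K,T=T);cv2.imwrite('pics/w7.png',p)
```

```text
[ 0.586893   -0.25222765  0.30235996] [-1.79973008e+02 -6.46371680e-02  8.89858313e+01] 27.9
```

View pics/w7.png

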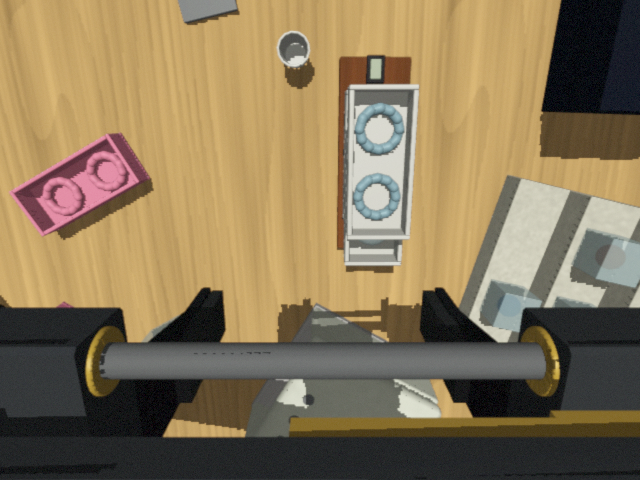

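Rings tray (380,162) is on top, directly over the cubes. The domes' open end at (372,252) points towards the level.

```bash
python3 - <<'E'
from h import *
a=np.load('pics/w7.npz');p,K,T=a['p'],a['K'],a['T']
print('rings',find(p,K,T,(349,80,425,239),.11,150))
print('domes near',cast(K,T,.08,np.array([[372.,265.5]]))*1000)
E
python3 go.py 500 -40 270 101.5
```

```text
rings (array([ 636.9, -208.7]), 89.2, 128.4, 55.8)
domes near [[ 633.97839179 -308.80904082   80.        ]]
27.95 [ 587.  -251.9  302.3] [-1.8e+02 -1.0e-01  8.9e+01] w 86.9 F [ 0.1  1.2 -0.2]
shift [210.4 -90.6  32.3] turn -0.218 dist 231
```

Request:
arm_command:
  series:
    - [[38,-18,5],0]
    - [[78,-38,10],-0.05]
    - [[118,-58,15],-0.11]
    - [[158,-78,25],-0.17]
    - [[198,-95,35],-0.218]

```text
time_s: 28.45
tool_pos: [0.4945, -0.0507, 0.2672]
tool_rot: [-180.0, -0.0, 101.7]
force: [-0.0, 0.3, 0.5]
grip_width: 0.087
grasp_force: 0.0
```

Request:
arm_command:
  series:
    - [[0,0,15],0]
    - [[0,0,15],0]
    - [[0,0,15],0]
    - [[0,0,15],0]
    - [[0,0,15],0]

```text
time_s: 28.95
tool_pos: [0.496, -0.0544, 0.2533]
tool_rot: [180.0, -0.0, 101.3]
force: [-0.4, -0.4, -0.6]
grip_width: 0.0871
grasp_force: 0.0
```

```bash
python3 - <<'E'
from h import *
o=env.get_obs();print(o['tool_pos'],o['tool_rot'],o['time_s'])
p,d,K,T=cam('wrist');np.savez('pics/w8.npz',p=p,d=d,K=K,T=T);cv2.imwrite('pics/w8.png',p)
E
python3 go.py 465 -6 60 101.5
```

```text
[ 0.49604461 -0.05444447  0.25330379] [ 1.79958592e+02 -3.05445881e-02  1.01317359e+02] 28.95
29.0 [495.9 -54.3 253.2] [180.   -0.  101.3] w 87.2 F [ 0.7  0.7 -0.8]
shift [ 53.5 -20.8 193.2] turn -0.003 dist 202
```

View pics/w8.png

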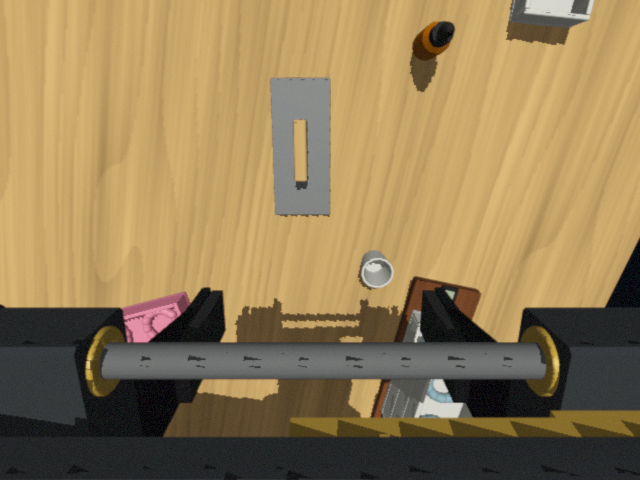

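Cover (301,146) with its handle (300,151), cup clear at (376,268).

Run:
```python
from h import *
a=np.load('pics/w8.npz');p,K,T=a['p'],a['K'],a['T']
print('cover',find(p,K,T,(262,68,342,225),.006,60,170,3))
h=cv2.cvtColor(p,cv2.COLOR_BGR2HSV);m=np.zeros((480,640),np.uint8);m[110:190,288:313]=((h[...,1]>80)&(h[...,2]>150))[110:190,288:313]
print('handle',cv2.minAreaRect((cast(K,T,.03,np.argwhere(m)[:,::-1].astype(float))[:,:2]*1000).astype(np.float32)))
```

```text
cover (array([464.2,  -4.7]), 101.4, 128.4, 54.8)
handle ((464.2930603027344, -4.406929016113281), (11.203401565551758, 53.46781921386719), 11.530210494995117)
```

Request:
arm_command:
  series:
    - [[18,-7,35],0]
    - [[36,-14,75],0]
    - [[55,-21.2,115],0]
    - [[55,-21.2,155],0]
    - [[55,-21.2,190],0]

```text
time_s: 29.5
tool_pos: [0.4635, -0.0038, 0.0616]
tool_rot: [180.0, 0.0, 101.4]
force: [-0.6, -1.6, 0.7]
grip_width: 0.087
grasp_force: 0.0
```

Request:
arm_command:
  series:
    - [[0,0,20],0]
    - [[0,0,34],0]
    - [[0,0,41],0]
    - [[0,0,43],0]
    - [[0,0,43],0]

```text
time_s: 30.0
tool_pos: [0.4645, -0.004, 0.0206]
tool_rot: [179.9, 0.0, 101.4]
force: [-0.2, -0.4, -1.0]
grip_width: 0.0874
grasp_force: 0.0
```

```bash
python3 go.py 464.2 -4.6 17 101.5
```

```text
30.0 [464.5  -4.   20.6] [179.9   0.  101.4] w 87.4 F [-0.2 -0.4 -1. ]
shift [-0.6 -0.4  3.6] turn -0.002 dist 4
```

Request:
arm_command:
  series:
    - [[-0.5,-0.3,2],0]
    - [[-0.5,-0.3,3.6],0]
    - [[-0.5,-0.3,3.6],0]
    - [[-0.5,-0.3,3.6],0]
    - [[-0.5,-0.3,3.6],0]

```text
time_s: 30.5
tool_pos: [0.4637, -0.0045, 0.0165]
tool_rot: [180.0, 0.0, 101.4]
force: [0.3, 0.2, -0.6]
grip_width: 0.0869
grasp_force: 0.0
```

Request:
arm_command:
  series:
    - [[0,0,0],0]
    - [[0,0,0],0]
    - [[0,0,0],0]
    - [[0,0,0],0]
    - [[0,0,0],0]
  grip: 1

```text
time_s: 31.0
tool_pos: [0.4635, -0.0044, 0.0163]
tool_rot: [-180.0, 0.0, 101.4]
force: [0.3, -0.3, -0.5]
grip_width: 0.0551
grasp_force: 0.0
```

Request:
arm_command:
  series:
    - [[0,0,0],0]
    - [[0,0,0],0]
    - [[0,0,0],0]
    - [[0,0,0],0]
    - [[0,0,0],0]

```text
time_s: 31.5
tool_pos: [0.4635, -0.0045, 0.0163]
tool_rot: [-180.0, 0.0, 101.4]
force: [0.4, -0.5, 0.6]
grip_width: 0.0151
grasp_force: 1.0
```

Request:
arm_command:
  series:
    - [[0,0,0],0]
    - [[0,0,0],0]
    - [[0,0,0],0]
    - [[0,0,-5],0]
    - [[0,0,-15],0]

```text
time_s: 32.0
tool_pos: [0.4626, -0.0043, 0.0311]
tool_rot: [-179.9, -0.1, 101.4]
force: [0.4, -0.1, -1.2]
grip_width: 0.0117
grasp_force: 25.0
```

Request:
arm_command:
  series:
    - [[0,0,-30],0.03]
    - [[0,0,-70],0.09]
    - [[0,0,-110],0.15]
    - [[0,0,-150],0.2]
    - [[0,0,-180],0.216]

```text
time_s: 32.5
tool_pos: [0.4641, -0.0039, 0.2147]
tool_rot: [179.8, 0.1, 89.0]
force: [0.4, -0.3, -1.4]
grip_width: 0.0118
grasp_force: 25.0
```

```bash
python3 go.py 636.5 -244.3 200 89
```

```text
32.5 [464.1  -3.9 214.7] [1.798e+02 1.000e-01 8.900e+01] w 11.8 F [ 0.4 -0.3 -1.4]
shift [-237.3  176.6   14.7] turn -0.0 dist 296
```

Request:
arm_command:
  series:
    - [[-17,12,0],0]
    - [[-42,32,0],0]
    - [[-70,53,0],0]
    - [[-98,74,0],0]
    - [[-126,94,0],0]

```text
time_s: 33.0
tool_pos: [0.556, -0.1331, 0.2121]
tool_rot: [180.0, 0.0, 89.0]
force: [1.0, -0.0, 0.2]
grip_width: 0.0119
grasp_force: 25.0
```

Request:
arm_command:
  series:
    - [[-28,21,0],0]
    - [[-56,42,0],0]
    - [[-82,62,0],0]
    - [[-102,76,0],0]
    - [[-111,82,0],0]

```text
time_s: 33.5
tool_pos: [0.6357, -0.2471, 0.2112]
tool_rot: [-180.0, 0.0, 88.9]
force: [-0.1, 0.5, -0.0]
grip_width: 0.0117
grasp_force: 25.0
```

Request:
arm_command:
  series:
    - [[0,0,5],0]
    - [[0,0,20],0]
    - [[0,0,38],0]
    - [[0,0,54],0]
    - [[0,0,62],0]

```text
time_s: 34.0
tool_pos: [0.6339, -0.2429, 0.1469]
tool_rot: [-179.8, -0.1, 89.1]
force: [-0.1, -0.3, -0.9]
grip_width: 0.0117
grasp_force: 25.0
```

```bash
python3 go.py 636.5 -244.3 126.3 89
```

```text
34.0 [ 633.9 -242.9  146.9] [-1.798e+02 -1.000e-01  8.910e+01] w 11.7 F [-0.1 -0.3 -0.9]
shift [-1.4  2.6 20.6] turn 0.002 dist 21
```

Request:
arm_command:
  series:
    - [[-0.5,0.8,4],0]
    - [[-0.5,0.8,8],0]
    - [[-0.5,0.8,12],0]
    - [[-0.5,0.8,15],0]
    - [[-0.5,0.8,16],0]

```text
time_s: 34.5
tool_pos: [0.6363, -0.245, 0.1333]
tool_rot: [180.0, 0.0, 89.0]
force: [0.3, -0.2, -2.2]
grip_width: 0.0119
grasp_force: 25.0
```

Request:
arm_command:
  series:
    - [[0,0,0],0]
    - [[0,0,0],0]
    - [[0,0,0],0]
    - [[0,0,0],0]
    - [[0,0,0],0]

```text
time_s: 35.0
tool_pos: [0.6363, -0.2449, 0.1335]
tool_rot: [180.0, 0.0, 89.0]
force: [0.2, -0.6, -1.0]
grip_width: 0.0118
grasp_force: 25.0
```

```bash
python3 go.py 636.5 -244.3 126.3 89
```

```text
35.0 [ 636.3 -244.9  133.5] [180.   0.  89.] w 11.8 F [ 0.2 -0.6 -1. ]
shift [0.6 0.2 7.2] turn 0.0 dist 7
```

Request:
arm_command:
  series:
    - [[0.6,0.3,2],0]
    - [[0.6,0.3,4],0]
    - [[0.6,0.3,5],0]
    - [[0.6,0.3,6],0]
    - [[0.6,0.3,6.5],0]

```text
time_s: 35.5
tool_pos: [0.6365, -0.2443, 0.1266]
tool_rot: [-180.0, -0.0, 89.0]
force: [1.0, 0.1, 0.3]
grip_width: 0.0114
grasp_force: 25.0
```

Request:
arm_command:
  series:
    - [[0,0,0.3],0]
    - [[0,0,0.6],0]
    - [[0,0,0.9],0]
    - [[0,0,1.1],0]
    - [[0,0,1.1],0]

```text
time_s: 36.0
tool_pos: [0.6367, -0.2444, 0.1264]
tool_rot: [180.0, 0.0, 89.0]
force: [-2.0, 0.9, 4.0]
grip_width: 0.012
grasp_force: 25.0
```

Request:
arm_command:
  series:
    - [[0,0,0],0]
    - [[0,0,0],0]
    - [[0,0,0],0]
    - [[0,0,0],0]
    - [[0,0,0],0]
  grip: -1

```text
time_s: 36.5
tool_pos: [0.6366, -0.2443, 0.1256]
tool_rot: [-180.0, -0.0, 89.0]
force: [-0.1, 1.1, 0.3]
grip_width: 0.0438
grasp_force: 0.0
```

Request:
arm_command:
  series:
    - [[0,0,-10],0]
    - [[0,0,-35],0]
    - [[0,0,-70],0]
    - [[0,0,-110],0]
    - [[0,0,-150],0]

```text
time_s: 37.0
tool_pos: [0.6364, -0.2441, 0.278]
tool_rot: [180.0, 0.0, 89.0]
force: [0.2, -1.0, -0.9]
grip_width: 0.0826
grasp_force: 0.0
```

Request:
arm_command:
  series:
    - [[-20,-30,-30],0]
    - [[-35,-50,-40],0]
    - [[-35,-50,-50],0]
    - [[-35,-50,-50],0]
    - [[-35,-50,-50],0]

```text
time_s: 37.5
tool_pos: [0.5867, -0.2771, 0.3256]
tool_rot: [180.0, -0.0, 89.1]
force: [0.4, 0.8, -1.0]
grip_width: 0.087
grasp_force: 0.0
```

Run:
```python
from h import *
o=env.get_obs();print(o['tool_pos'],o['tool_rot'],o['time_s'],o['grip_width'])
p,d,K,T=cam('wrist');np.savez('pics/w9.npz',p=p,d=d,K=K,T=T)
s=viewer.read_camera('scene')[0];cv2.imwrite('pics/w9.png',cv2.resize(np.hstack([p,s]),(800,300),interpolation=3))
```

```text
[ 0.5867014  -0.27711506  0.32564597] [ 1.79971974e+02 -4.91125680e-02  8.91236264e+01] 37.5 0.08704190036459186
```

View pics/w9.png

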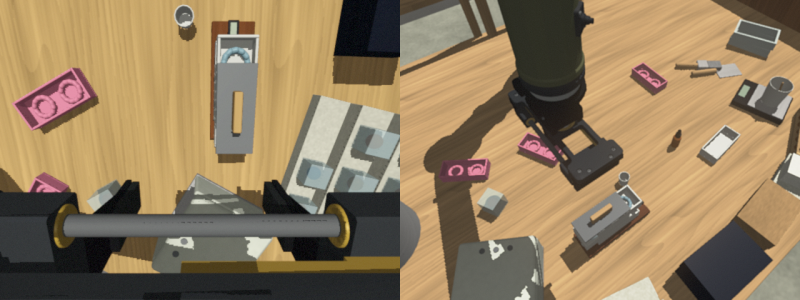

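The cover (236,108) lies on the rings tray, shifted towards the level, and the rings' far end at (238,50) is open. Bottle, cup and empty tray are untouched.

Run:
```python
from h import *
a=np.load('pics/w9.npz');p,K,T=a['p'],a['K'],a['T']
r=find(p,K,T,(335,98,425,255),.116,60,170,3);print('cover',r)
print('rings far edge',cast(K,T,.11,np.array([[380.,57.]]))*1000)
if 125<r[2]<134 and abs(r[0][1]+244.3)<3.5 and abs(r[0][0]-636.5)<3.5: print(env.sign_off())
```

```text
cover (array([ 633.3, -243.4]), 89.1, 130.4, 58.8)
rings far edge [[ 636.22523029 -145.50744734  110.        ]]
the job is handed in; nothing more can be done
None
```

The stack is on the levelling board in the order asked and has been handed in at about 38 s, with every tray and the cover set down under light contact. By the wrist camera the trays are within about 1–2 mm of where they should be. The cover read about 3 mm off sideways in the last look, where its edge was less clean.

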